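Unclip the failed plug-in module and shutter its socket

ROBOT

A 7-joint arm with a two-finger parallel gripper is mounted at the origin on a cart in front of the work surface, level with it; the furniture and walls round the work are solid. World frame = base frame: x ahead of the robot, y to its left, z up, the work surface at z = 0. Lengths are in mm, angles in rad, forces in N, time in s.
With the tool pointing down it reaches from about 425 to 1025 mm from the base axis. Payload 3.6 kg.
Tool frame: the origin (TCP) lies on the centre line of the jaws, within the pads' length; the fingertips stand 17 mm ahead of it and the grasp point (between the pads) lies 2 mm behind it; x points along the fingers, z is the direction in which the jaws open and shut, and the axes are right-handed (so a half turn about x gives the same grasp; the last joint's range is limited). The gripper opens to 85 mm and grips with 20 to 120 N. Pads are 22 mm wide; open, the fingers measure 114 mm over their backs; the gripper's body (76 mm by 85 mm) begins 54 mm behind the grasp point. The pads swing forward as they close: fully open they stand 13 mm farther back than shut.
Start: joints at [1.052, 0.591, 0.048, 1.609, -0.033, 0.943, -0.034], TCP at [299.463, -660.266, 248.302] pointing down, gripper open.
Joint ranges: [-2.69, 2.69], [-0.47, 2.24], [-1.27, 1.36], [0.19, 2.51], [-1.53, 4.68], [0.08, 2.07], [-3.09, 3.09]. Speed limits (rad/s): [2.57, 2.57, 3.14, 3.14, 3.14, 3.14, 3.14].

INTERFACE

Orientations are given as a rotation vector (axis times angle).
In Python, from cell import ctrl gives the robot as it stands. The module is installed in compiled form; this text tells all that it offers.
- The arm moves only by the tool move_arm, never from a script. Its argument "series" is a list that holds one entry, the list of rows, each a list of 7 numbers: the shift along the tool's x, y, z in cm, then the turn, a rotation vector about the tool's x, y, z in degrees, then the closure in counts, from 0 (fully open) to 255 (shut). A call has 1 to 8 rows; each row is the pose to reach, as a shift and turn from the pose measured when the call began, along the tool's axes at that moment; what a row does not reach only later rows make up. A row lasts 1/8 s, in which the tool goes at most 62.5 mm and 10.7 degrees, less where a joint would pass 70% of its speed; a pose out of reach is approached as far as the arm can. A call with a gripper value outside its range is refused whole. The fingers move at their own pace and stop on an object; "newtons" is the grip in N (left out, the last holds). Time passes only in rows, so rows that repeat a pose let the fingers close. It gives the time, the measured TCP pose, the force and the opening at its end, in the units of the state.
- ctrl.get_obs(): the state, without advancing time (a new reading comes with each control period).
- ctrl.get_image(name): name is "scene" or "top" or "wrist"; returns a dict with "color" (420x560x3 uint8, blue, green, red), "range_z" (420x560 float32, mm along the optical axis (not along the pixel's ray), 0 where there is no reading), "fov_y" (degrees; the focal length in pixels is half the picture's height over the tangent of half this angle, whatever the lens; pixels are square), "cx", "cy" (the principal point, pixels), "pose" (4x4, takes a point from camera to world coordinates); the wrist camera has in their place "hand_eye" (4x4, takes a point from camera to tool coordinates, whose origin is the TCP and whose axes are the tool frame's). Camera axes: x right, y up, looking along -z (the intrinsics and any distortion apply to the point x, -y, -z); pixel columns grow to the right and rows downward; lengths in mm; the calibration is good to about 2 mm. A picture is of the moment at which its call begins: read the wrist's pose just before it.
- ctrl.job_done(): hands the job in, once; it reports no verdict.
Trained networks look in the newest picture that a camera, given by its name, has taken for a name from the list of things; names that differ only in an ending like _2 or _b are one class to them, and where a whole thing is asked for, a point or a joint stands for the part that bears it (a point fixed in the world has none). Each returns a list of dicts, best first, with "confidence" (0 to 1); they miss things now and then, are a little off and sometimes report something else, mostly with a low value. They report only what shows in the picture. A call takes as long as a camera call.
- ctrl.recognise(name, camera): "point" ([column, row] in pixels, amid what is visible of it).
- ctrl.place_of(name, camera): "point" ([column, row] in pixels: a listed point, or the origin of a listed thing).
The state is a dict: "clock": time; "joints": joint angles; "joint_vel": joint speeds; "tau": joint torques, N m; "eef_pos": TCP position; "orientation": TCP orientation; "contact_force": force on the tool from outside, world axes, zero at the start; "torque": the same for the moment, N m; "gripper_width": finger opening in mm.
Only numpy, scipy, OpenCV 4.12 (cv2) and the standard library are available. Lean on these libraries where they do the work, as an engineer would, in place of code of your own. Each camera call takes 0.05 s, during which the arm holds its last target. There are 200 camera calls.

TASK

The plug-in module in the bench socket has failed. Push the socket's sliding shutter all the way back off the module's foot, squeeze the module's two sprung side tabs together and lift it out, stand it upright in the shallow card tray and let go, then slide the shutter fully closed over the empty socket. Leave the two small paint jars standing where they are.

Things in the scene. Friction and masses are not known exactly. Their poses are not given: they have to be found in the camera images.
- socket: black plug-in socket fixed to the bench, 134 x 64 x 36 mm. Origin: on the bench under the centre of the opening; x points along the shutter's track (housing from x = -29 to +105 mm), z up. Opening x -20 to +34, y -20.5 to +20.5 mm, rim at z = 30, floor at z = 6 mm. Two aluminium rails along the sides rise to z = 37 mm at |y| = 24 to 31 mm.
- shutter (a joint): aluminium shutter plate, 60 x 50 x 3 mm, top at z = 34 mm, sliding along the socket's x. 0 = fully closed (end stop), grows towards +x, 0.066 m = fully back (end stop). Front edge at socket x = value - 24 mm. Starts at 0.044 to 0.051, over the module's foot, locking it down; clear of it from 0.058. Friction about 2 N, stays where left. Cannot close while the module is in.
- shutter_lug (a point): centre of the shutter's upright lug (8 mm along socket x, 32 mm along y, from z = 34 to 56 mm, this point at z = 46 mm), which moves with the shutter; lies at socket x = value + 28 mm, y = 0. Push it from either side.
- module: grey plug-in module, 36 (x) x 38 (y) mm at the bottom, 30 mm (y) above 28 mm height, 64 mm tall, about 0.17 kg; a foot at 18 to 23 mm height reaches to x = +32 mm under the shutter. Origin: underside centre, 6 mm above the socket's origin and with its axes when plugged in. Barbs on the tabs catch: press both tabs at least 5 mm, then pull straight up; it is clear of the socket once raised 30 mm.
- tab_left (a joint): press of the sprung tab on the module's +y side, slides inwards along y: 0 = out, 0.007 m = fully pressed, its pad then still 4 mm proud of the body beside it; spring 2 N at rest to 7 N fully pressed.
- tab_right (a joint): the same for the tab on the module's -y side.
- tab_left_pad (a point): centre of the outer face of the left tab's ribbed finger pad: 18 mm along x, from 42 to 64 mm above the module's underside, 26 mm from the module's centre at rest (52 mm over both pads, 38 mm fully pressed), this point 53 mm above the underside.
- tab_right_pad (a point): the same for the right tab.
- tray: shallow card tray, yellow outside, cream inside, loose, 0.3 kg, 190 (x) x 137 (y) mm, walls 28 mm high and 2 mm thick, floor 2 mm thick. Origin: centre of the underside. It stands to the left or to the right of the socket; a clear sorting box of 100 x 150 x 32 mm stands on the other side.
- jar0: small paint jar with a cap, diameter 26 mm, 34 mm high, standing left of the socket; origin: centre of the underside. To be left alone.
- jar4: small paint jar like the other, standing right of the socket; origin: centre of the underside. To be left alone.

How it is judged:
By the outcome, as a careful person would: the job done as asked, in the order asked, and still so for the second after the job is handed in, with the robot touching nothing.
It also fails if it takes over 54 s, if anything falls off the work surface, if the arm or the gripper's body presses on something with over 40 N, if the wrist force passes 120 N, or if a joint passes its speed limit or range.

## Working session

There is one attempt and no reset: what is moved stays moved. The work goes in short steps, Python scripts to look and compute and a tool call to move; the robot and the scene stay as the last step left them, time stands still between calls to the robot, and variables do not carry over. Pictures are saved under pics/ and viewed, on a budget of 10 in all, crops included, one or two more only if the job needs it, and the job is handed in when it is done.

Besides the shell and the picture viewer there is one more tool, called after "Emit:" as name([rows], argument=value, ...), one row to a line, values as JSON. move_arm: Moves the arm, as the interface text tells. Its arguments: {"type":"object","properties":{"series":{"type":"array"},"newtons":{"type":"number"}},"required":["series"]}

```bash
mkdir -p pics
cat > h.py <<'E'
from cell import ctrl
import numpy as np, cv2
from scipy.spatial.transform import Rotation as R
def cam(n):
    o=ctrl.get_obs(); im=ctrl.get_image(n)
    if 'pose' in im: T=np.array(im['pose'])
    else:
        W=np.eye(4);W[:3,:3]=R.from_rotvec(o['orientation']).as_matrix();W[:3,3]=o['eef_pos'];T=W@np.array(im['hand_eye'])
    f=im['color'].shape[0]/2/np.tan(np.radians(im['fov_y'])/2)
    return im,T,f
def ray(im,T,f,p):
    d=np.array([(p[0]-im['cx'])/f,-(p[1]-im['cy'])/f,-1.]);return T[:3,3],T[:3,:3]@d
def atz(im,T,f,p,z):
    o,d=ray(im,T,f,p);return o+d*(z-o[2])/d[2]
def atd(im,T,f,p,r=2):
    c,w=int(round(p[0])),int(round(p[1]));z=im['range_z'][max(w-r,0):w+r+1,max(c-r,0):c+r+1];z=z[z>0]
    if len(z)==0:return None
    o,d=ray(im,T,f,p);return o+d*np.median(z)
E
python3 - <<'E'
from h import *
o=ctrl.get_obs();print({k:np.round(v,3) for k,v in o.items()})
for n in ['scene','top']:
    im,T,f=cam(n);cv2.imwrite(f'pics/{n}0.png',im['color']);print(n,f,im['cx'],im['cy'],T.round(2).tolist(),[k for k in im])
    for t,z in [('socket',0),('shutter_lug',46),('module',6),('tab_left_pad',59),('tab_right_pad',59),('tray',0),('jar0',0),('jar4',0)]:
        for r in ctrl.place_of(t,n)[:2]:
            print(t,round(r['confidence'],2),np.round(r['point']),atz(im,T,f,r['point'],z).round(1),np.round(atd(im,T,f,r['point']),1))
E
```

```text
{'clock': np.float64(0.0), 'joints': array([ 1.052,  0.592,  0.048,  1.61 , -0.033,  0.943, -0.034]), 'joint_vel': array([ 0.   , -0.001,  0.   , -0.   , -0.002,  0.001, -0.001]), 'tau': array([-0.0000e+00, -5.4869e+01,  1.5470e+00, -1.9812e+01,  9.0000e-03,
        9.0000e-03, -0.0000e+00]), 'eef_pos': array([ 299.134, -659.526,  247.134]), 'orientation': array([ 0.891,  1.383, -0.889]), 'contact_force': array([ 0.263, -0.73 ,  0.328]), 'torque': array([-0.   ,  0.008,  0.013]), 'gripper_width': np.float64(85.354)}
scene 527.8511801518555 284.0400632871769 197.07210302319373 [[0.74, 0.28, -0.61, -265.85], [-0.67, 0.34, -0.66, -767.2], [0.02, 0.9, 0.44, 553.11], [0.0, 0.0, 0.0, 1.0]] ['color', 'range_z', 'fov_y', 'cx', 'cy', 'pose']
socket 0.8 [296. 225.] [436.2 -54.5   0. ] [417.6 -73.5  14.7]
socket 0.69 [293. 193.] [540.2  66.9   0. ] [439.9 -36.8  68.8]
shutter_lug 0.77 [335. 199.] [523.7 -83.9  46. ] [508.5 -97.   55.8]
module 0.77 [303. 222.] [451.2 -59.6   6. ] [435.2 -75.3  18.2]
tab_left_pad 0.49 [293. 194.] [454.4 -22.8  59. ] [435.7 -42.1  71.8]
tab_right_pad 0.55 [301. 20
[... 750 characters left out ...]
 [426.3 -44.5  39.3]
shutter_lug 0.58 [313. 186.] [514.  -86.6  46. ] [511.3 -85.7  54.7]
module 0.91 [296. 220.] [442.  -51.8   6. ] [427.6 -47.7  70. ]
tab_left_pad 0.56 [289. 207.] [458.  -31.4  59. ] [454.9 -30.8  71.3]
tab_right_pad 0.64 [287. 206.] [460.1 -27.7  59. ] [458.2 -27.4  66.7]
tab_right_pad 0.53 [311. 222.] [425.8 -82.7  59. ] [ 4.386e+02 -8.870e+01  4.000e-01]
tray 0.73 [151. 204.] [463.4 294.5   0. ] [462.6 293.6   3.1]
jar0 0.67 [211. 228.] [414.  145.6   0. ] [407.5 140.5  34. ]
jar0 0.4 [337. 245.] [ 387.4 -151.1    0. ] [ 381.7 -145.3   34.5]
jar4 0.67 [211. 228.] [414.  145.6   0. ] [407.5 140.5  34. ]
jar4 0.4 [337. 245.] [ 387.4 -151.1    0. ] [ 381.7 -145.3   34.5]
```

View pics/top0.png

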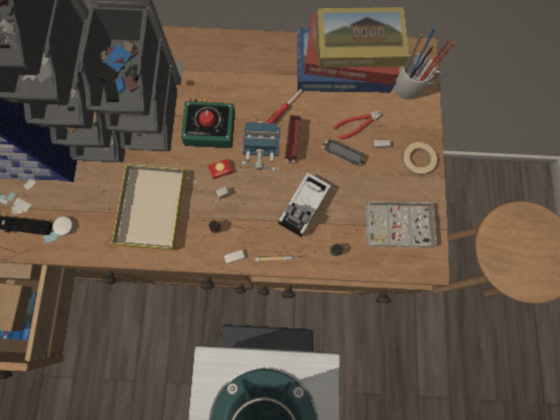

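View pics/scene0.png

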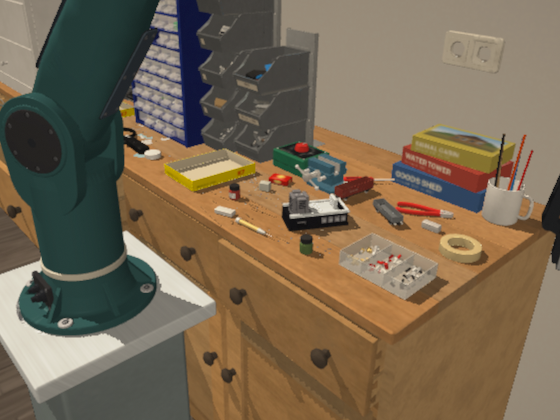

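The top view shows the socket at about (305,205). The module is at its lower left end, near (295,222), and the lug is at (313,186). The tray is at (150,206) on the left, and the jars are at (214,227) and (337,250). The scene view agrees with this. Next I bring the wrist camera over the socket.

```bash
cat >> h.py <<'E'
def to(p,yaw,tilt=None):
    "shift(cm) and turn(deg) in current tool axes to reach TCP p, tool down, jaw axis z at world yaw (deg)"
    o=ctrl.get_obs();M=R.from_rotvec(o['orientation']).as_matrix()
    best=None
    for k in (0,180):
        a=np.radians(yaw+k);z=np.array([np.cos(a),np.sin(a),0]);x=np.array([0,0,-1.]);D=np.c_[x,np.cross(z,x),z]
        rv=R.from_matrix(M.T@D).as_rotvec(degrees=True)
        s=M.T@(np.array(p)-o['eef_pos'])/10
        print('k',k,'shift',s.round(2),'turn',rv.round(1))
E
python3 - <<'E'
from h import *
M=R.from_rotvec(ctrl.get_obs()['orientation']).as_matrix();print(M.round(2))
im,T,f=cam('wrist');print(im['hand_eye'].round(2))
to([450,-60,250],64)
E
```

```text
[[-0.    0.91  0.41]
 [-0.    0.41 -0.91]
 [-1.   -0.    0.  ]]
[[-0.0000e+00  2.8000e-01 -9.6000e-01 -1.2737e+02]
 [ 0.0000e+00  9.6000e-01  2.8000e-01  7.1000e+01]
 [ 1.0000e+00 -0.0000e+00 -0.0000e+00 -2.0000e-02]
 [ 0.0000e+00  0.0000e+00  0.0000e+00  1.0000e+00]]
k 0 shift [ -0.17  38.5  -48.45] turn [-129.6    0.     0. ]
k 180 shift [ -0.17  38.5  -48.45] turn [50.4  0.  -0. ]
```

Emit:
move_arm([
  [[0,2.4,-3,-8,0,0,0],[0,4.8,-6,-16,0,0,0],[0,7.2,-9,-24,0,0,0],[0,9.6,-12,-32,0,0,0],[0,12,-15,-40,0,0,0],[0,14.4,-18,-48,0,0,0],[0,16.8,-21,-56,0,0,0],[0,19.2,-24,-64,0,0,0]],
])

```text
clock: 1.95
eef_pos: [375.5, -361.4, 248.6]
orientation: [0.018, 1.57, -0.019]
contact_force: [-0.6, 0.1, -0.3]
gripper_width: 85.5
```

Run:
```python
from h import *
print(ctrl.get_obs()['joints'].round(2))
to([460,-65,250],64)
```

```text
[ 0.91  0.35 -0.29  2.06  0.14  0.75  0.51]
k 0 shift [-0.15 29.83  7.75] turn [-65.4   0.    0. ]
k 180 shift [-0.15 29.83  7.75] turn [ 1.146e+02  1.000e-01 -0.000e+00]
```

Emit:
move_arm([
  [[0,3.7,1,-8,0,0,0],[0,7.4,2,-16,0,0,0],[0,11.1,3,-24,0,0,0],[0,14.8,4,-32,0,0,0],[0,18.5,5,-41,0,0,0],[0,22.5,6,-49,0,0,0],[0,26.2,7,-57,0,0,0],[0,29.8,7.8,-65.4,0,0,0]],
])

```text
clock: 2.95
eef_pos: [461.1, -64.2, 248.9]
orientation: [-0.874, 1.388, 0.871]
contact_force: [-0.3, -1.0, -1.1]
gripper_width: 85.1
```

```bash
cat >> h.py <<'E'
L=[('socket',0),('shutter_lug',46),('module',6),('tab_left_pad',59),('tab_right_pad',59)]
def look(n,things=L,save=None):
    im,T,f=cam(n)
    if save:cv2.imwrite('pics/'+save,im['color'])
    for t,z in things:
        for r in ctrl.place_of(t,n)[:2]:
            print(t,round(r['confidence'],2),np.round(r['point']),atz(im,T,f,r['point'],z).round(1),np.round(atd(im,T,f,r['point']),1))
    return im,T,f
E
python3 - <<'E'
from h import *
o=ctrl.get_obs();print(o['joints'].round(2),o['eef_pos'].round(1),o['clock'])
look('wrist',save='w1.png')
E
```

```text
[ 0.57  0.32 -0.66  2.16  0.29  0.75  0.85] [461.1 -64.2 248.9] 2.95
socket 0.59 [261. 164.] [439.8 -82.1   0. ] [431.6 -72.7  72.1]
shutter_lug 0.64 [283. 236.] [514.8 -89.7  46. ] [510.7 -87.8  57.2]
shutter_lug 0.57 [289. 159.] [442.  -47.9  46. ] [438.5 -46.8  71.6]
module 0.68 [285. 156.] [443.4 -52.5   6. ] [435.2 -49.1  71.4]
tab_left_pad 0.85 [314. 166.] [457.2 -28.2  59. ] [454.9 -28.4  71.3]
tab_right_pad 0.89 [259. 165.] [432.9 -76.2  59. ] [431.7 -74.7  69.9]
```

View pics/w1.png

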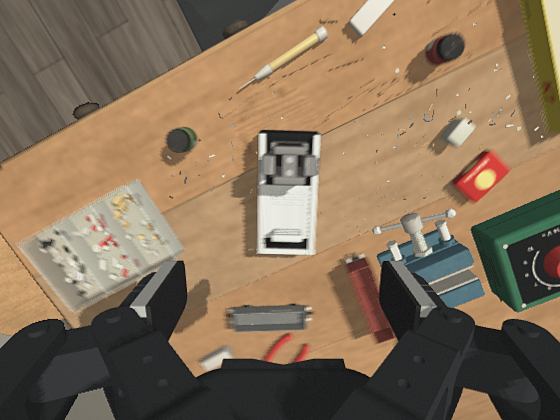

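The wrist view shows the socket upright in the image at columns 258–320 and rows 130–255. The tab pads are at (259,165) and (314,166), and the lug is at (285,235). I refine the yaw and position from depth.

```bash
cat >> h.py <<'E'
def cloud(n):
    im,T,f=cam(n);v,u=np.mgrid[:420,:560];z=im['range_z']
    P=np.stack([(u-im['cx'])/f*z,-(v-im['cy'])/f*z,-z],-1)@T[:3,:3].T+T[:3,3]
    return P[z>0]
E
python3 - <<'E'
from h import *
P=cloud('wrist')
c=np.array([480,-72])
P=P[np.linalg.norm(P[:,:2]-c,axis=1)<100]
print(np.histogram(P[:,2],bins=np.arange(-4,84,4)))
for lo,hi in [(32,41),(51,61),(64,76),(22,76)]:
    Q=P[(P[:,2]>lo)&(P[:,2]<hi)]
    r=cv2.minAreaRect(Q[:,:2].astype(np.float32));print(lo,hi,len(Q),np.round(r[0],1),np.round(r[1],1),round(r[2],1),np.median(Q[:,2]).round(1))
    a=np.radians(-27.5);A=np.c_[[np.cos(a),np.sin(a)],[-np.sin(a),np.cos(a)]]
    q=(Q[:,:2]-[444.5,-52.5])@A;print('  local pct1/99',np.percentile(q,[1,50,99],axis=0).round(1).tolist())
E
```

```text
(array([  289, 14566,   208,   100,    34,    39,    95,    66,   672,
        1705,  2396,    82,    57,    64,   105,   257,    31,    61,
        1000,   357,     0]), array([-4,  0,  4,  8, 12, 16, 20, 24, 28, 32, 36, 40, 44, 48, 52, 56, 60,
       64, 68, 72, 76, 80]))
32 41 4125 [479.1 -69.5] [ 63.7 134.1] 62.3 36.3
  local pct1/99 [[-26.9, -29.5], [50.0, 0.7], [104.2, 31.5]]
51 61 394 [472.4 -66.7] [ 51.5 100.7] 62.2 57.5
  local pct1/99 [[-19.1, -22.5], [74.5, 1.1], [81.3, 23.7]]
64 76 1418 [444.2 -51.2] [53.  36.4] 63.3 71.5
  local pct1/99 [[-18.8, -25.3], [-1.6, 0.8], [16.9, 26.8]]
22 76 6915 [479.1 -69.5] [ 64.2 134.1] 62.4 36.9
  local pct1/99 [[-27.9, -30.0], [33.9, 0.6], [103.6, 31.4]]
```

```bash
cat >> h.py <<'E'
YAW=62.4; O=np.array([445,-51.6]); a_=np.radians(YAW-90); EX=np.array([np.cos(a_),np.sin(a_)]); EY=np.array([-EX[1],EX[0]])
def S(x,y,z): return np.r_[O+x*EX+y*EY,z]
def where():
    o=ctrl.get_obs();d=o['eef_pos'][:2]-O;print('local TCP',(d@EX).round(1),(d@EY).round(1),o['eef_pos'][2].round(1),'F local',(o['contact_force'][:2]@EX).round(1),(o['contact_force'][:2]@EY).round(1),o['contact_force'][2].round(1),'w',o['gripper_width'].round(1),'t',o['clock'])
E
python3 - <<'E'
from h import *
to(S(43,0,110),YAW)
E
```

```text
k 0 shift [13.83 -2.27  0.6 ] turn [ 1.5 -0.1  0. ]
k 180 shift [13.83 -2.27  0.6 ] turn [-1.785e+02 -1.000e-01 -1.000e-01]
```

Emit:
move_arm([
  [[3.5,-1.2,0.3,1,0,0,255],[7,-2.3,0.6,1.5,0,0,255],[10.5,-2.3,0.6,1.5,0,0,255],[13.8,-2.3,0.6,1.5,0,0,255],[13.8,-2.3,0.6,1.5,0,0,255]],
], newtons=60)

```text
clock: 3.92
eef_pos: [481.5, -72.8, 108.6]
orientation: [-0.846, 1.406, 0.848]
contact_force: [-0.6, 0.2, 0.7]
gripper_width: 0.1
```

Run:
```python
from h import *
where()
im,T,f=look('wrist',save='w2.png',things=[('shutter_lug',46)])
# finger cloud in tool coords
H=np.array(im['hand_eye']);v,u=np.mgrid[:420,:560];z=im['range_z']
P=np.stack([(u-im['cx'])/f*z,-(v-im['cy'])/f*z,-z],-1)@H[:3,:3].T+H[:3,3]
m=(z>0)&(abs(P[...,2])<20)&(P[...,1]<25)&(P[...,1]>-25)&(P[...,0]<35)
print('finger x pct',np.percentile(P[m][:,0],[50,90,98,99.8]).round(1),'y',np.percentile(P[m&(P[...,0]>0)][:,1],[1,50,99]).round(1),'z',np.percentile(P[m&(P[...,0]>0)][:,2],[1,99]).round(1))
to(S(43,0,62),YAW)
```

```text
Traceback (most recent call last):
  File "h.py", line 43, in where
    o=ctrl.get_obs();d=o['eef_pos'][:2]-O;print('local TCP',(d@EX).round(1),(d@EY).round(1),o['eef_pos'][2].round(1),'F local',(o['contact_force'][:2]@EX).round(1),(o['contact_force'][:2]@EY).round(1),o['contact_force'][2].round(1),'w',o['gripper_width'].round(1),'t',o['clock'])
                                                                                                                                                                                                                                            ^^^^^^^^^^^^^^^^^^^^^^^^
AttributeError: 'float' object has no attribute 'round'
```

```bash
sed -i "s/o\['gripper_width'\].round(1)/round(float(o['gripper_width']),1)/" h.py
python3 - <<'E'
from h import *
where()
im,T,f=look('wrist',save='w2.png',things=[('shutter_lug',46)])
H=np.array(im['hand_eye']);v,u=np.mgrid[:420,:560];z=im['range_z']
P=np.stack([(u-im['cx'])/f*z,-(v-im['cy'])/f*z,-z],-1)@H[:3,:3].T+H[:3,3]
m=(z>0)&(abs(P[...,2])<20)&(P[...,1]<25)&(P[...,1]>-25)&(P[...,0]<35)
print('finger x pct',np.percentile(P[m][:,0],[50,90,98,99.8]).round(1),'y',np.percentile(P[m&(P[...,0]>0)][:,1],[1,50,99]).round(1),'z',np.percentile(P[m&(P[...,0]>0)][:,2],[1,99]).round(1))
to(S(43,0,62),YAW)
E
```

```text
local TCP 42.2 -1.8 108.6 F local -0.7 -0.1 0.7 w 0.1 t 3.925
finger x pct [-64.2 -22.    2.    9.8] y [ 6.4 10.6 11.4] z [-13.1  13. ]
k 0 shift [4.88 0.09 0.05] turn [-0.1 -0.1  0.1]
k 180 shift [4.88 0.09 0.05] turn [1.799e+02 1.000e-01 1.000e-01]
```

View pics/w2.png

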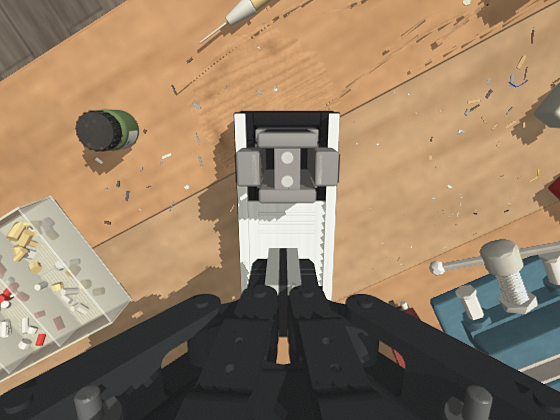

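The closed fingertips at (284,250) sit over the shutter between the module and the lug. Their tips are at most 17 mm ahead of the TCP. I descend and push.

Emit:
move_arm([
  [[2.5,0,0,0,0,0,255],[4.8,0,0,0,0,0,255],[4.8,-1,0,0,0,0,255],[4.8,-2,0,0,0,0,255],[4.8,-2.5,0,0,0,0,255],[4.8,-2.5,0,0,0,0,255]],
])

```text
clock: 4.78
eef_pos: [507.0, -84.5, 63.6]
orientation: [-0.848, 1.399, 0.843]
contact_force: [0.5, -0.3, 0.2]
gripper_width: -0.0
```

Run:
```python
from h import *
where()
```

```text
local TCP 70.1 -0.4 63.6 F local 0.6 0.0 0.2 w -0.0 t 4.775
```

Emit:
move_arm([
  [[0,-0.4,0,0,0,0,255],[0,-0.8,0,0,0,0,255],[0,-1.1,0,0,0,0,255],[0,-1.2,0,0,0,0,255]],
])

```text
clock: 5.28
eef_pos: [514.3, -88.7, 63.4]
orientation: [-0.846, 1.404, 0.848]
contact_force: [-7.2, 4.9, 6.9]
gripper_width: -0.1
```

Run:
```python
from h import *
where()
```

```text
local TCP 78.6 -0.7 63.4 F local -8.7 0.9 6.9 w -0.1 t 5.275
```

Emit:
move_arm([
  [[0,-0.4,0,0,0,0,255],[0,-0.4,0,0,0,0,255]],
])

```text
clock: 5.52
eef_pos: [514.3, -88.8, 63.0]
orientation: [-0.844, 1.409, 0.853]
contact_force: [-6.5, 4.0, 5.5]
gripper_width: 0.2
```

Run:
```python
from h import *
where();to(S(60,0,170),YAW)
```

```text
local TCP 78.7 -0.9 63.0 F local -7.6 0.5 5.5 w 0.2 t 5.525
k 0 shift [-10.68   1.96   0.03] turn [-0.  -0.3 -0.5]
k 180 shift [-10.68   1.96   0.03] turn [180.   -0.8   0.5]
```

Emit:
move_arm([
  [[0,0.8,0,0,0,0,255],[-4,1.5,0,0,0,0,255],[-9,3,0,0,0,0,120],[-11,7,0,0,0,0,0],[-11,7.9,0.1,0,0,0,0],[-11,7.9,0.1,0,0,0,0]],
])

```text
clock: 6.28
eef_pos: [446.1, -51.5, 173.8]
orientation: [-0.846, 1.408, 0.852]
contact_force: [-0.1, -0.7, 0.0]
gripper_width: 72.8
```

Run:
```python
from h import *
where();im,T,f=look('wrist',save='w3.png')
P=cloud('wrist');q=np.c_[(P[:,:2]-O)@EX,(P[:,:2]-O)@EY,P[:,2]]
for lo,hi in [(32,41),(64,76)]:
    Q=P[(q[:,2]>lo)&(q[:,2]<hi)&(abs(q[:,1])<36)&(q[:,0]>-35)&(q[:,0]<60)]
    r=cv2.minAreaRect(Q[:,:2].astype(np.float32));d=np.array(r[0])-O;print(lo,hi,len(Q),'local c',(d@EX).round(1),(d@EY).round(1),np.round(r[1],1),round(r[2],1),np.median(Q[:,2]).round(1))
to(S(0,0,59),YAW)
```

```text
local TCP 1.0 0.6 173.8 F local 0.2 -0.7 0.0 w 72.8 t 6.275
socket 0.69 [281. 189.] [443.7 -52.9   0. ] [429.6 -44.7  71.4]
shutter_lug 0.74 [281. 306.] [529.  -97.6  46. ] [523.6 -94.6  55.4]
module 0.77 [282. 189.] [442.6 -51.8   6. ] [429.7 -44.5  71.4]
tab_left_pad 0.7 [320. 208.] [459.2 -26.8  59. ] [467.5 -27.7  31.9]
tab_right_pad 0.61 [250. 208.] [434.5 -74.2  59. ] [431.8 -71.3  71.8]
32 41 3062 local c 15.8 -0.0 [63.9 88.3] 62.5 36.4
64 76 2319 local c -1.1 -0.1 [53.2 36.5] 62.6 71.5
k 0 shift [ 1.143e+01  1.000e-02 -2.000e-02] turn [-0.  -0.3 -0.5]
k 180 shift [ 1.143e+01  1.000e-02 -2.000e-02] turn [180.   -0.9   0.4]
```

View pics/w3.png

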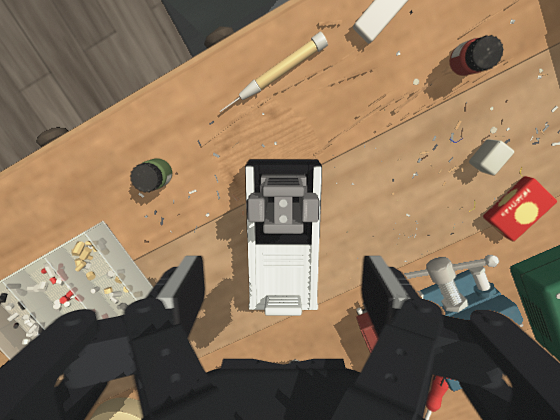

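The shutter is fully back, with the lug at (283,306), local x about 95. The foot and opening are exposed, the module pads are at (250,207) and (318,207), and the jaws are centred. I descend and squeeze.

Emit:
move_arm([
  [[4,0,0,0,-0.3,-0.5,0],[8,0.1,0,0,-0.3,-0.5,0],[10.5,0.1,0,0,-0.3,-0.5,0],[11.4,0.1,0,0,-0.3,-0.5,0],[11.4,0.1,0,0,-0.3,-0.5,0],[11.4,0.1,0,0,-0.3,-0.5,130],[11.4,0.1,0,0,-0.3,-0.5,180],[11.4,0.1,0,0,-0.3,-0.5,180]],
], newtons=50)

```text
clock: 7.62
eef_pos: [445.1, -51.4, 60.8]
orientation: [-0.848, 1.398, 0.845]
contact_force: [-5.2, 0.5, 35.5]
gripper_width: 34.3
```

Run:
```python
from h import *
where();to(S(0,0,59),YAW)
```

```text
local TCP -0.0 0.2 60.8 F local -4.9 -2.0 35.5 w 34.3 t 7.625
k 0 shift [ 0.18 -0.   -0.02] turn [-0.1  0.   0.1]
k 180 shift [ 0.18 -0.   -0.02] turn [179.9   0.2  -0. ]
```

Run:
```python
from h import *
im,T,f=look('wrist',save='w4.png');where()
```

```text
module 0.94 [283. 235.] [444.9 -51.2   6. ] [428.4 -42.6  53.6]
tab_left_pad 0.78 [329. 277.] [453.5 -33.   59. ] [443.8 -31.   76.4]
tab_right_pad 0.65 [241. 281.] [437.4 -68.   59. ] [431.9 -63.   71.9]
local TCP -0.2 0.2 61.0 F local -0.6 -1.4 16.1 w 33.9 t 7.925
```

View pics/w4.png

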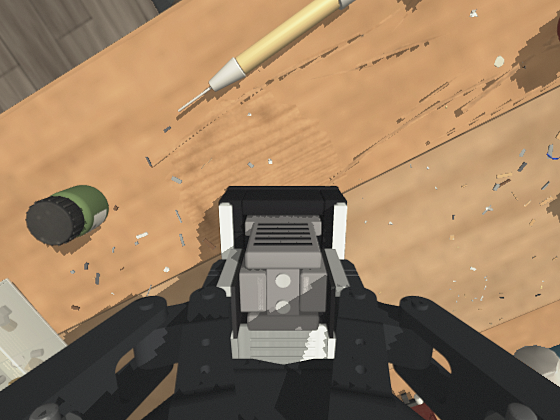

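The view shows both tabs pressed in between the jaws, at about (240,280) and (327,280), with the pads some 38 mm apart. I lift straight up.

Emit:
move_arm([
  [[-0.5,0,0,0,0,0,180],[-1,0,0,0,0,0,180],[-1.6,0,0,0,0,0,180],[-2.4,0,0,0,0,0,180],[-3.4,0,0,0,0,0,180],[-4.6,0,0,0,0,0,180],[-6,0,0,0,0,0,180],[-7.5,0,0,0,0,0,180]],
])

```text
clock: 8.93
eef_pos: [444.7, -51.3, 137.1]
orientation: [-0.848, 1.398, 0.845]
contact_force: [-0.4, -0.3, -2.0]
gripper_width: 33.1
```

Run:
```python
from h import *
where();im,T,f=look('wrist',save='w5.png',things=[('module',6),('tab_left_pad',59),('tab_right_pad',59)])
o=ctrl.get_obs();H=np.array(im['hand_eye']);v,u=np.mgrid[:420,:560];z=im['range_z']
im,T,f=look('top',save='top1.png',things=[('tray',0),('jar0',0),('jar4',0)])
P=cloud('top');C=np.array([462,294])
for lo,hi in [(20,34)]:
    Q=P[(P[:,2]>lo)&(P[:,2]<hi)&(abs(P[:,0]-C[0])<130)&(abs(P[:,1]-C[1])<110)]
    r=cv2.minAreaRect(Q[:,:2].astype(np.float32));print(len(Q),r,np.median(Q[:,2]))
print(ctrl.get_obs()['joints'].round(2))
```

```text
local TCP -0.4 0.1 137.1 F local -0.3 -0.4 -2.0 w 33.1 t 8.925
module 0.91 [280. 233.] [469.1 -66.    6. ] [427.7 -43.5 127.9]
tab_left_pad 0.57 [327. 278.] [495.9 -43.1  59. ] [443.5 -31.7 152.9]
tab_right_pad 0.86 [239. 280.] [468.9 -98.2  59. ] [429.5 -62.1 151.6]
tray 0.6 [150. 206.] [459.3 297.2   0. ] [458.7 296.4   2.4]
jar0 0.59 [216. 227.] [415.2 133.6   0. ] [408.5 129.   34.4]
jar0 0.47 [336. 247.] [ 383.6 -146.8    0. ] [ 378.1 -141.1   34.3]
jar4 0.59 [216. 227.] [415.2 133.6   0. ] [408.5 129.   34.4]
jar4 0.47 [336. 247.] [ 383.6 -146.8    0. ] [ 378.1 -141.1   34.3]
492 ((474.30517578125, 310.0294189453125), (174.32427978515625, 228.7648468017578), 88.02371978759766) 26.620048985041365
[ 0.41  0.49 -0.52  2.29  0.53  0.48  0.55]
```

View pics/w5.png

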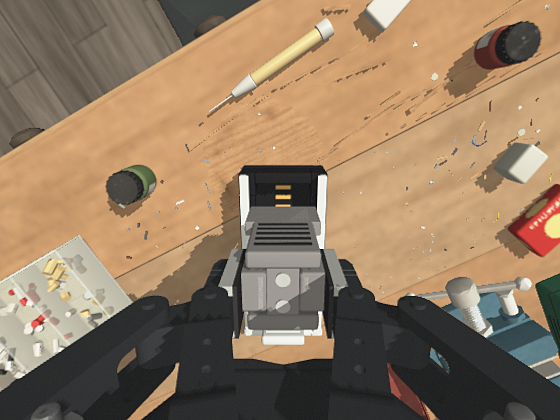

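The module is clear of the socket, since the contacts show at (283,190) and the load is 2 N. Before the transfer I check the corridor and the tray.

Run:
```python
from h import *
P=cloud('top')
Q=P[(P[:,2]>60)&(P[:,0]>330)&(P[:,0]<650)&(P[:,1]>60)&(P[:,1]<450)]
print(len(Q)); 
for y in range(60,450,30):
    q=Q[(Q[:,1]>=y)&(Q[:,1]<y+30)]
    if len(q):print(y,'min x',q[:,0].min().round(),'maxz there',q[q[:,0]<q[:,0].min()+30][:,2].max().round())
Q=P[(P[:,2]>18)&(P[:,2]<34)&(P[:,0]>340)&(P[:,0]<575)&(P[:,1]>205)&(P[:,1]<390)]
r=cv2.minAreaRect(Q[:,:2].astype(np.float32));print(len(Q),r)
to([460,295,140],YAW);to([460,295,140],90)
```

```text
11052
60 min x 553.0 maxz there 69.0
150 min x 648.0 maxz there 70.0
240 min x 589.0 maxz there 248.0
270 min x 588.0 maxz there 232.0
300 min x 587.0 maxz there 233.0
330 min x 588.0 maxz there 236.0
360 min x 554.0 maxz there 438.0
390 min x 553.0 maxz there 420.0
420 min x 552.0 maxz there 398.0
540 ((465.20806884765625, 308.2884826660156), (169.47535705566406, 211.01443481445312), 88.12359619140625)
k 0 shift [-0.45 14.68 31.39] turn [-0.   0.   0.1]
k 180 shift [-0.45 14.68 31.39] turn [ 1.8e+02  1.0e-01 -0.0e+00]
k 0 shift [-0.45 14.68 31.39] turn [-27.6  -0.    0.1]
k 180 shift [-0.45 14.68 31.39] turn [1.524e+02 1.000e-01 0.000e+00]
```

Emit:
move_arm([
  [[-0.5,1.5,3,-3,0,0,180],[-0.5,3.5,7,-7,0,0,180],[-0.5,5.5,11.5,-11,0,0,180],[-0.5,7.5,16,-15,0,0,180],[-0.5,9.5,20.5,-19,0,0,180],[-0.5,11.5,25,-23,0,0,180],[-0.5,13.5,29,-26,0,0,180],[-0.5,15,31.4,-27.6,0,0,180]],
])

```text
clock: 10.42
eef_pos: [457.0, 299.6, 140.2]
orientation: [-1.211, 1.206, 1.211]
contact_force: [-0.2, 0.4, -2.1]
gripper_width: 32.8
```

Run:
```python
from h import *
o=ctrl.get_obs();print(o['eef_pos'].round(1),o['contact_force'].round(1),o['gripper_width'],o['clock'])
im,T,f=look('wrist',save='w6.png',things=[('tray',0),('module',80)])
to([458,295,100],90)
```

```text
[457.  299.6 140.2] [-0.2  0.4 -2.1] 32.84589554287146 10.425
tray 0.82 [274. 202.] [460.6 292.8   0. ] [459.6 292.9   3.6]
tray 0.38 [282. 233.] [488.9 299.5   0. ] [438.3 299.4 131.3]
module 0.92 [282. 230.] [455.9 299.4  80. ] [438.5 299.4 126.6]
k 0 shift [ 4.02 -0.14 -0.35] turn [0.1 0.  0. ]
k 180 shift [ 4.02 -0.14 -0.35] turn [-179.9   -0.     0. ]
```

View pics/w6.png

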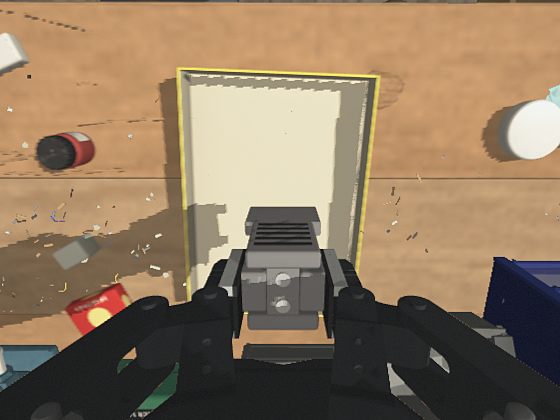

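The module hangs straight in the jaws at (282,270) above the tray, whose centre is at (274,202). I descend until contact.

Emit:
move_arm([
  [[3,-0.1,-0.2,0,0,0,180],[6,-0.2,-0.5,0,0,0,180],[7.3,-0.2,-0.5,0,0,0,180],[7.7,-0.2,-0.5,0,0,0,180],[7.9,-0.2,-0.5,0,0,0,180],[8,-0.2,-0.5,0,0,0,180]],
])

```text
clock: 11.32
eef_pos: [459.1, 293.9, 60.9]
orientation: [-1.211, 1.206, 1.21]
contact_force: [-0.3, -0.3, -1.8]
gripper_width: 33.3
```

Emit:
move_arm([
  [[0.2,0,0,0,0,0,180],[0.35,0,0,0,0,0,180],[0.35,0,0,0,0,0,180]],
])

```text
clock: 11.7
eef_pos: [459.1, 293.9, 57.4]
orientation: [-1.211, 1.206, 1.21]
contact_force: [0.6, 0.8, -2.2]
gripper_width: 33.2
```

Emit:
move_arm([
  [[0.1,0,0,0,0,0,180],[0.15,0,0,0,0,0,180],[0.15,0,0,0,0,0,180]],
])

```text
clock: 12.08
eef_pos: [459.2, 294.0, 57.3]
orientation: [-1.212, 1.205, 1.209]
contact_force: [-1.8, -1.9, 9.7]
gripper_width: 33.4
```

Emit:
move_arm([
  [[0.05,0,0,0,0,0,150],[0,0,0,0,0,0,110],[0,0,0,0,0,0,60],[0,0,0,0,0,0,0],[0,0,0,0,0,0,0],[0,0,0,0,0,0,0]],
], newtons=20)

```text
clock: 12.82
eef_pos: [459.2, 294.1, 57.3]
orientation: [-1.212, 1.205, 1.209]
contact_force: [0.2, 0.1, 0.4]
gripper_width: 85.4
```

Emit:
move_arm([
  [[-1,0,0,0,0,0,0],[-4,0,0,0,0,0,0],[-8,0,0,0,0,0,0],[-11,0,0,0,0,0,0],[-11,0,0,0,0,0,0]],
])

```text
clock: 13.45
eef_pos: [460.1, 295.2, 170.1]
orientation: [-1.212, 1.2, 1.207]
contact_force: [-0.8, 0.5, -1.0]
gripper_width: 85.4
```

Run:
```python
from h import *
im,T,f=look('wrist',save='w7.png',things=[('tray',0),('module',2),('tab_left_pad',55),('tab_right_pad',55)])
to(S(128,0,170),YAW);to(S(128,0,170),YAW+20)
```

```text
tray 0.74 [279. 187.] [458.2 292.5   0. ] [442.3 292.9  67.5]
module 0.65 [281. 187.] [457.7 294.2   2. ] [442.2 294.3  67.6]
tab_left_pad 0.63 [316. 204.] [459. 321.  55.] [455.8 319.8  65.8]
tab_right_pad 0.88 [247. 204.] [459.1 267.9  55. ] [455.3 269.3  67.9]
k 0 shift [ -0.33  -9.91 -40.45] turn [27.7 -0.   0.1]
k 180 shift [ -0.33  -9.91 -40.45] turn [-1.523e+02 -1.000e-01 -0.000e+00]
k 0 shift [ -0.33  -9.91 -40.45] turn [ 7.7 -0.   0.1]
k 180 shift [ -0.33  -9.91 -40.45] turn [-1.723e+02 -1.000e-01 -1.000e-01]
```

View pics/w7.png

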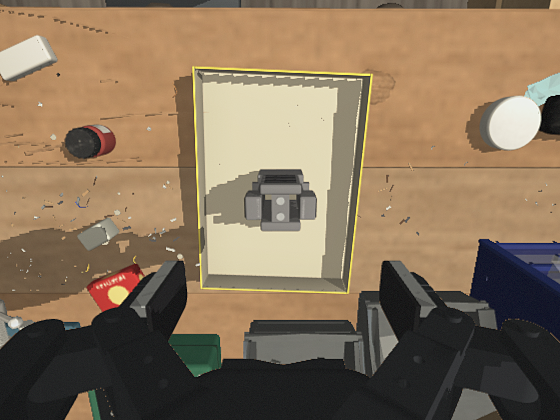

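The module stands upright near the tray centre at (281,200), with tabs out and nothing touching. Next I close the jaws and go beyond the lug, checking for obstacles there.

Run:
```python
from h import *
P=cloud('top');x=(P[:,:2]-O)@EX;y=(P[:,:2]-O)@EY
for a in range(98,178,10):
    m=(x>=a)&(x<a+10)
    print(a,[ (P[m&(abs(y-c)<10)][:,2].max().round() if (m&(abs(y-c)<10)).any() else None) for c in (-60,-40,-20,0,20,40,60)])
m=(x>80)&(x<105)&(abs(y)<20)&(P[:,2]>48);print('lug',np.median(x[m]),np.median(y[m]))
```

```text
98 [np.float64(4.0), np.float64(36.0), np.float64(36.0), None, None, None, None]
108 [np.float64(4.0), np.float64(3.0), np.float64(4.0), None, None, None, None]
118 [np.float64(3.0), np.float64(3.0), np.float64(2.0), None, None, None, None]
128 [np.float64(4.0), np.float64(4.0), np.float64(3.0), None, None, None, None]
138 [np.float64(6.0), np.float64(5.0), np.float64(4.0), None, None, None, None]
148 [np.float64(4.0), np.float64(3.0), np.float64(3.0), None, None, None, None]
158 [np.float64(3.0), np.float64(5.0), np.float64(3.0), None, None, None, None]
168 [np.float64(3.0), np.float64(5.0), np.float64(3.0), None, None, None, None]
lug nan nan
  return _methods._mean(a, axis=axis, dtype=dtype,
  ret = ret.dtype.type(ret / rcount)
```

Emit:
move_arm([
  [[0,-1,-5,3,0,0,255],[0,-2.2,-10,7,0,0,255],[0,-3.5,-15,11,0,0,255],[0,-4.8,-20,15,0,0,255],[0,-6,-25,18,0,0,255],[0,-7.5,-30,22,0,0,255],[0,-9,-36,25,0,0,255],[0,-9.9,-40.4,27.7,0,0,255]],
], newtons=60)

```text
clock: 14.75
eef_pos: [558.4, -113.4, 165.6]
orientation: [-0.846, 1.401, 0.845]
contact_force: [0.5, 2.4, 0.2]
gripper_width: 0.2
```

Run:
```python
from h import *
where();to(S(122,0,110),YAW);to(S(122,0,63),YAW)
```

```text
local TCP 129.1 -2.2 165.6 F local -0.6 2.3 0.2 w 0.2 t 14.75
k 0 shift [5.56 0.72 0.22] turn [-0.2 -0.   0. ]
k 180 shift [5.56 0.72 0.22] turn [1.798e+02 0.000e+00 1.000e-01]
k 0 shift [10.26  0.72  0.23] turn [-0.2 -0.   0. ]
k 180 shift [10.26  0.72  0.23] turn [1.798e+02 0.000e+00 1.000e-01]
```

Emit:
move_arm([
  [[3,0.7,0.2,0,0,0,255],[6,0.7,0.2,0,0,0,255],[8.5,0.7,0.2,0,0,0,255],[10.3,0.7,0.2,0,0,0,255],[10.3,0.7,0.2,0,0,0,255]],
])

```text
clock: 15.38
eef_pos: [552.1, -108.2, 61.1]
orientation: [-0.845, 1.403, 0.847]
contact_force: [-0.1, -0.6, 0.6]
gripper_width: -0.1
```

Emit:
move_arm([
  [[0,0.8,0,0,0,0,255],[0,1.6,0,0,0,0,255],[0,2.6,0,0,0,0,255],[0,3.6,0,0,0,0,255],[0,4.6,0,0,0,0,255],[0,5.6,0,0,0,0,255],[0,6.4,0,0,0,0,255],[0,7,0,0,0,0,255]],
])

```text
clock: 16.38
eef_pos: [489.6, -75.1, 61.3]
orientation: [-0.845, 1.403, 0.847]
contact_force: [2.4, -0.9, 1.4]
gripper_width: 0.2
```

Run:
```python
from h import *
where()
```

```text
local TCP 50.4 -0.2 61.3 F local 2.5 0.3 1.4 w 0.2 t 16.375
```

Friction is 2.5 N, as expected. The stop should come at local TCP x of about 43.

Emit:
move_arm([
  [[0,0.4,0,0,0,0,255],[0,0.7,0,0,0,0,255],[0,0.9,0,0,0,0,255],[0,1.1,0,0,0,0,255],[0,1.1,0,0,0,0,255]],
])

```text
clock: 17.0
eef_pos: [482.1, -71.2, 61.4]
orientation: [-0.846, 1.401, 0.844]
contact_force: [5.4, -2.8, -2.2]
gripper_width: -0.2
```

Run:
```python
from h import *
where()
```

```text
local TCP 42.0 -0.2 61.4 F local 6.1 0.0 -2.2 w -0.2 t 17.0
```

Emit:
move_arm([
  [[0,0.4,0,0,0,0,255],[0,0.5,0,0,0,0,255],[0,0.5,0,0,0,0,255]],
])

```text
clock: 17.38
eef_pos: [482.0, -71.1, 61.7]
orientation: [-0.847, 1.396, 0.838]
contact_force: [7.6, -6.4, -4.5]
gripper_width: -0.1
```

Run:
```python
from h import *
where()
```

```text
local TCP 41.8 -0.1 61.7 F local 9.7 -2.2 -4.5 w -0.1 t 17.375
```

It does not move further, so the shutter is at its end stop. I back off, lift and check.

Emit:
move_arm([
  [[0,-1,0,0,0,0,255],[0,-2,0,0,0,0,255],[-4,-2.5,0,0,0,0,255],[-9,-2.5,0,0,0,0,255],[-14,-2.5,0,0,0,0,255],[-18,-2.5,0,0,0,0,255],[-19,-2.5,0,0,0,0,255]],
])

```text
clock: 18.25
eef_pos: [503.3, -82.0, 254.0]
orientation: [-0.849, 1.394, 0.837]
contact_force: [-0.6, 0.5, -0.7]
gripper_width: 0.3
```

Run:
```python
from h import *
where()
im,T,f=look('wrist',save='w8.png',things=[('shutter_lug',46),('socket',0)])
for r in ctrl.place_of('shutter_lug','wrist')[:1]:
    d=atz(im,T,f,r['point'],46)[:2]-O;print('lug local',d@EX,d@EY)
look('scene',save='s8.png',things=[('module',2),('tray',0),('jar0',0),('jar4',0)])
im=cv2.imread('pics/w8.png');s=cv2.imread('pics/s8.png')[120:290,140:460]
s=cv2.resize(s,(400,212));w=cv2.resize(im,(400,300));cv2.imwrite('pics/both.png',np.vstack([w,s]))
```

```text
local TCP 65.8 0.1 254.0 F local -0.7 0.2 -0.7 w 0.3 t 18.25
shutter_lug 0.62 [279. 145.] [469.8 -68.3  46. ] [468.7 -67.6  58.1]
shutter_lug 0.44 [177.  97.] [ 383.  -134.1   46. ] [ 381.2 -136.9   35. ]
socket 0.71 [282. 114.] [445.4 -51.6   0. ] [444.8 -51.3  35.2]
lug local 29.699617387749164 -3.3167078731306203
module 0.78 [213. 170.] [473.3 302.7   2. ] [452.1 272.   17.8]
tray 0.89 [211. 175.] [451.3 281.3   0. ] [442.5 268.5   6.8]
jar0 0.67 [304. 247.] [ 386.9 -128.9    0. ] [ 364.1 -151.2   19.3]
jar0 0.57 [232. 198.] [412.3 141.4   0. ] [404.2 130.5   6.6]
jar4 0.67 [304. 247.] [ 386.9 -128.9    0. ] [ 364.1 -151.2   19.3]
jar4 0.57 [232. 198.] [412.3 141.4   0. ] [404.2 130.5   6.6]
```

View pics/both.png

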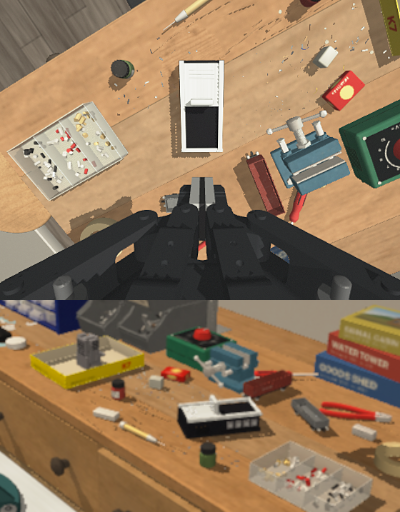

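The wrist view (top half) shows the shutter covering the opening, with the lug at about (200,103). The scene view (bottom half) shows the module upright in the tray at (88,348) and both jars standing at (118,388) and (207,455).

```bash
python3 -c "
from cell import ctrl
print(ctrl.job_done())"
```

```text
the job is handed in; nothing more can be done
None
```

The job is done and handed in at about 18 s on the robot's clock. I pushed the shutter back to its stop, squeezed both tabs and lifted the module out. I then stood it near the tray's centre, let go, and slid the shutter closed to its end stop.

**Last checks**
- **Shutter:** it would not move further when pushed closed. The lug measured at socket x of about 29.7 mm (28 expected, within calibration), though its y read 3 mm off the centre line.
- **Module:** it stands upright in the tray with its tabs sprung out.
- **Jars:** both are standing and were never approached.
- **Arm:** it is clear of everything at 254 mm height.

**Disagreements**
- **Jaw opening:** it read 33–34 mm while gripping, against the 38 mm expected with the tabs fully pressed. The wrist image showed the pads about 38 mm apart, and the module came out cleanly.
- **Wrist force:** an upward push of about 35 N showed briefly as the jaws closed on the tabs, well under the 120 N limit.

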